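# Restock the divided pantry bin

## Task

The white packet, the spice jar and the drinks can that stand loose on the worktop belong in the bamboo bin: packets go on the side of its sliding divider where the navy packet is, cans and jars on the side where the other can is. Slide the divider up so that the two packets stand snug, broad side to broad side, between it and the end of the bin, which leaves just enough room for both cans and the jar on the other side. Everything stands upright on the bin's floor (set down, not dropped), and the red mug stays where it is.

Things in the scene. Friction and masses are not known exactly. Their poses are not given: they have to be found in the camera images.
- bin: open-topped bamboo bin fixed to the worktop, outside 124 mm (its x) by 314 mm (its y, the long way) by 66 mm high, walls 6 mm, inside 112 x 302 mm. Origin: centre of its underside; the inner floor is at 6 mm and the rim at 66 mm above the origin. The divider splits it into a +y bay and a -y bay; which bay holds packets and which holds cans changes from start to start
- divider (a joint): white plastic divider across the bin, sliding along the bin's y with light friction (1.5 N): y of its mid-plane in the bin's frame in m, 0 at mid-bin, range -0.10 to 0.10. Plate 5 mm thick, spanning the inner width, up to 86 mm above the bin's underside, with a 9 mm thick foot rib; a central pull tab 52 mm wide rises to 124 mm, its top bead 6 mm thick
- divider_tab (a point): middle of the bead at the top of the divider's pull tab, on the divider's mid-plane, 121 mm above the bin's underside; axes as the bin's
- navy_packet: navy blue carton 55 x 105 x 150 mm (x, y, z) standing in one bay of the bin, its 105 mm side across the bin. Origin: centre of its underside, z up; it tips if pushed high up
- can_in_bin: light blue drinks can, 66 mm diameter, 115 mm high, standing in the other bay of the bin. Origin: centre of its underside, z up
- white_packet: narrow white carton 30 x 62 x 135 mm (x, y, z) standing on the worktop. Origin: centre of its underside, z up
- can_outside: light blue drinks can, 66 mm diameter, 115 mm high, standing on the worktop. Origin: centre of its underside, z up
- spice_jar: spice jar with green and orange label and black cap, 44 mm diameter, 105 mm high, standing on the worktop. Origin: centre of its underside, z up
- red_mug: red mug with handle, 90 x 122 mm, 87 mm high, standing on the worktop as a bystander. Origin: centre of its underside. Mind also the drying rack over the back of the worktop (beyond x = 0.65, left of y = -0.12, lower shelf at z = 0.42) and the wall on the right at y = -0.385
There are look-alikes about, which are no part of the job. Leave any purple look-alike of the white_packet alone.

How it is judged:
By the outcome, as a careful person would: the job done as asked, in the order asked, and still so for the second after the job is handed in, with the robot touching nothing.
It also fails if it takes over 72 s, if anything falls off the work surface, if the arm or the gripper's body presses on something with over 40 N, if the wrist force passes 120 N, or if a joint passes its speed limit or range.

## Robot

A 6-joint arm with a two-finger parallel gripper is mounted at the origin on a cart in front of the work surface, level with it; the furniture and walls round the work are solid. World frame = base frame: x ahead of the robot, y to its left, z up, the work surface at z = 0. Lengths are in m, angles in rad, forces in N, time in s.
With the tool pointing down it reaches from about 0.3 to 0.775 m from the base axis. Payload 14.6 kg.
Tool frame: the origin (TCP) lies midway between the tips of the shut fingers; the grasp point (between the pads) lies 19 mm behind it (tcp_to_grasp is the distance from the TCP to the grasp point, in m); z points along the fingers, y is the line along which they close (so a half turn about z gives the same grasp; the last joint's range is limited). The gripper opens to 94 mm and grips with 3 to 60 N. Pads are 16 mm wide; open, the fingers measure 119 mm over their backs; the gripper's body (75 mm by 177 mm) begins 78 mm behind the grasp point.
Start: joints at [-0.067, 0.3, 1.521, -0, 1.321, -0.067], TCP at [0.55, -0, 0.205] pointing down, gripper open.
Joint ranges: [-3.03, 3.03], [-0.79, 2.21], [0.23, 2.52], [-1.04, 4.18], [0, 3.07], [-2.55, 2.55]. Speed limits (rad/s): [2.22, 2.22, 2.57, 3.14, 3.14, 3.14].

## Interface

Orientations are given as [roll, pitch, yaw] about the fixed x, y, z axes, in that order (R = Rz(yaw) Ry(pitch) Rx(roll)).
In Python, from station import * gives the robot as it stands.
- The arm moves only by the tool send_rows, never from a script. Its argument "motion" is a list of rows, each a list of 3 entries, a list of its own where there are three numbers: the shift along the tool's x, y, z in units of 0.03 m (1.0 is 0.03 m), then the turn, a rotation vector about the tool's x, y, z in units of 0.12 rad (1.0 is 0.12 rad), then the opening, from -1 (shut) to 1 (fully open). In form: [[[x, y, z], [rx, ry, rz], grip], ...]. A call has 1 to 12 rows; each row shifts and turns the commanded pose from where the row before left it, along the tool's axes as they then stand; what a row does not reach is not made up. A row lasts 1/10 s, in which the tool goes at most 50 mm and 8.59 degrees, less where a joint would pass 70% of its speed; a pose out of reach is approached as far as the arm can. A call with a number of a shift or a turn outside -1 to 1 is refused whole. A call with a gripper value outside its range is refused whole. The fingers move at their own pace and stop on an object; "squeeze" is the grip in N (left out, the last holds). Time passes only in rows, so rows that do not move let the fingers close. It gives the time, the measured TCP pose, the force, the opening and the grip force at its end, in the units of the state.
- get_obs(): the state, without advancing time (a new reading comes with each control period).
- camera(name): name is "scene" or "side" or "wrist"; returns a dict with "pixels" (384x512x3 uint8, red, green, blue), "depth" (384x512 float32, m along the optical axis (not along the pixel's ray), 0 where there is no reading), "fx", "fy", "cx", "cy" (pixels), "rvec" (rotation vector, rad) and "tvec" (3), from world to camera coordinates, as OpenCV has them. Camera axes: x right, y down, z forward; pixel columns grow to the right and rows downward; lengths in m; the calibration is good to about 2 mm. A picture is of the moment at which its call begins.
- hand_in(): hands the job in; it is judged then, once.
The state is a dict: "time_s": time; "qpos": joint angles; "joint_vel": joint speeds; "tau": joint torques, N m; "ee_pos": TCP position; "eef_rot": TCP orientation; "force": force on the tool from outside, world axes, zero at the start; "moment": the same for the moment, N m; "grip_width": finger opening in m; "grip_force": force on a finger pad.
Only numpy, scipy, OpenCV 4.12 (cv2) and the standard library are available. Lean on these libraries where they do the work, as an engineer would, in place of code of your own. Each camera call takes 0.05 s, during which the arm holds its last target. There are 200 camera calls.

## Working session

There is one attempt and no reset: what is moved stays moved. The work goes in short steps, Python scripts to look and compute and a tool call to move; the robot and the scene stay as the last step left them, time stands still between calls to the robot, and variables do not carry over. Pictures are saved under pics/ and viewed, at most 10 in all, crops included, and the job is handed in when it is done.

Besides the shell and the picture viewer there is one more tool, called after "Emit:" by a JSON object that holds its "fn" and its "kwargs". send_rows: Moves the arm, as the interface text tells. Its arguments: {"type":"object","properties":{"motion":{"type":"array"},"squeeze":{"type":"number"}},"required":["motion"]}

```bash
mkdir -p pics; ls
python3 - <<'E'
from station import *
import cv2, numpy as np
o=get_obs(); print({k:np.round(v,3) for k,v in o.items()})
ims=[]
for n in ("scene","side"):
    c=camera(n); np.savez(f"pics/{n}0.npz",**c); cv2.imwrite(f"pics/{n}0.png",c["pixels"][:,:,::-1])
    print(n,c["fx"],c["cx"],c["cy"],c["rvec"],c["tvec"])
E
```

```text
pics
{'time_s': np.float64(0.0), 'qpos': array([-0.067,  0.3  ,  1.522,  0.   ,  1.321, -0.067]), 'joint_vel': array([ 0.   ,  0.   ,  0.   , -0.004,  0.   , -0.002]), 'tau': array([-2.0000e-03, -5.3181e+01, -3.5274e+01,  7.1000e-02,  2.4000e-02,
       -0.0000e+00]), 'ee_pos': array([0.55 , 0.   , 0.205]), 'eef_rot': array([-3.14 , -0.   ,  1.571]), 'force': array([ 0.267, -0.102, -0.019]), 'moment': array([ 0.014, -0.046,  0.032]), 'grip_force': np.float64(0.0), 'grip_width': np.float64(0.094)}
scene 372.9491620570476 255.57727876445938 191.38919246847337 [ 0.24116056  2.98954348 -0.76394556] [ 0.46270923 -0.04121973  1.15798948]
side 396.5171906821704 257.39256354931894 193.6557156357832 [ 1.69810221 -1.30468022  0.82058332] [-0.08219613  0.28869619  0.79285144]
```

View pics/scene0.png

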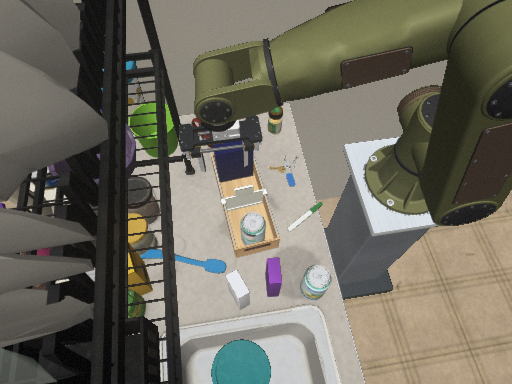

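View pics/side0.png

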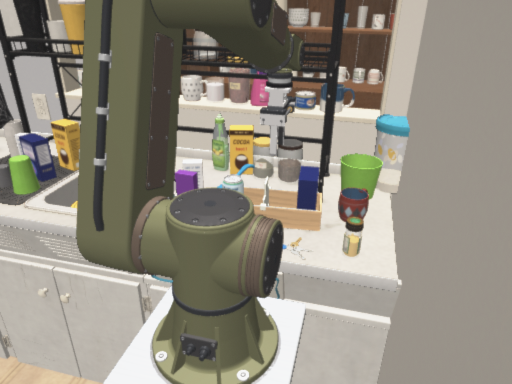

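The scene view shows the loose white packet at (237,288), with the purple look-alike at (274,276). The loose can is at (316,281) and the spice jar at (275,120). The bin runs from (232,150) to (255,240), with the divider at (243,197), navy at (234,160) and the other can at (253,227). The mug is at about (203,125), half under the gripper. The side view agrees: purple (187,182), white (193,165), jar (352,240), mug (353,205).

Look-alikes: the purple carton (274,276) could be taken for the white packet, and the bin can (253,227) for the loose can. The rack jars at about (135,230) and the bottle behind could be taken for the jar. I choose white (237,288), can (316,281) and jar (275,120).

```bash
cat > h.py <<'E'
import cv2, numpy as np
def cloud(c):
    "world xyz per pixel"
    v,u=np.mgrid[:384,:512]; d=c["depth"]
    P=np.stack([(u-c["cx"])/c["fx"]*d,(v-c["cy"])/c["fy"]*d,d],-1)
    R=cv2.Rodrigues(c["rvec"])[0]
    W=(P-c["tvec"])@R; W[d==0]=np.nan
    return W
def rect(p):
    "min area rect of xy points in mm: centre, size, angle deg"
    (c,s,a)=cv2.minAreaRect((p[:,:2]*1000).astype(np.float32)); return np.round(c,1),np.round(s,1),round(a,1)
E
python3 - <<'E'
from h import *
c=dict(np.load("pics/scene0.npz")); W=cloud(c); hsv=cv2.cvtColor(c["pixels"],cv2.COLOR_RGB2HSV)
def roi(n,u0,u1,v0,v1,z0,z1,extra=None):
    w=W[v0:v1,u0:u1].reshape(-1,3); m=(w[:,2]>z0)&(w[:,2]<z1)
    if extra is not None: m&=extra(hsv[v0:v1,u0:u1].reshape(-1,3))
    w=w[m]; print(n,len(w),*rect(w),"zmax",np.round(np.percentile(w[:,2],[5,50,97]),3))
    return w
roi("white top",222,256,262,312,.122,.15)
roi("purple top",260,290,252,302,.10,.16)
w=roi("can out top",296,335,258,304,.105,.13); 
roi("can in top",236,270,206,250,.105,.14)
roi("jar top",262,288,100,140,.095,.12)
roi("navy top",205,262,125,190,.14,.17)
roi("divider tab",215,275,180,215,.11,.14)
roi("divider plate",215,275,180,215,.075,.14)
roi("rim",205,285,150,260,.060,.069,lambda h:(h[:,0]>8)&(h[:,0]<25)&(h[:,1]>60))
roi("mug",185,215,110,150,.03,.10,lambda h:((h[:,0]<8)|(h[:,0]>172))&(h[:,1]>110))
roi("bin floor",215,262,170,230,.002,.012,lambda h:(h[:,0]>8)&(h[:,0]<25)&(h[:,1]>60))
im=np.hstack([cv2.resize(c["pixels"][250:310,215:335],(600,300)) ,])
im=np.vstack([im,cv2.resize(c["pixels"][95:155,185:305],(600,300))])
cv2.imwrite("pics/crop1.png",im[:,:,::-1])
E
```

```text
white top 362 [558.8 277.7] [30.2 61.6] 21.1 zmax [0.13  0.134 0.137]
purple top 390 [468.8 260.2] [62.1 30.3] 85.3 zmax [0.11  0.133 0.136]
can out top 455 [364.9 285.4] [56.2 56.4] 55.0 zmax [0.107 0.11  0.114]
can in top 447 [498.1 124.2] [62.5 58.8] 1.2 zmax [0.107 0.116 0.12 ]
jar top 108 [ 363.5 -239.4] [44.  32.9] 28.6 zmax [0.098 0.103 0.106]
navy top 264 [531.8 -92.2] [78.4 37.5] 2.7 zmax [0.143 0.154 0.157]
divider tab 103 [505.1  60.6] [52.4 90.1] 1.2 zmax [0.112 0.119 0.124]
divider plate 271 [512.4  49.5] [ 94.6 100.9] 78.2 zmax [0.077 0.099 0.123]
rim 223 [507.5   9.9] [123.7 313. ] 5.6 zmax [0.061 0.064 0.067]
mug 61 [ 602.9 -237.5] [18.1 88.5] 27.2 zmax [0.048 0.073 0.084]
bin floor 745 [506.8  -1.3] [109.7 176.3] 5.5 zmax [0.003 0.005 0.008]
```

View pics/crop1.png

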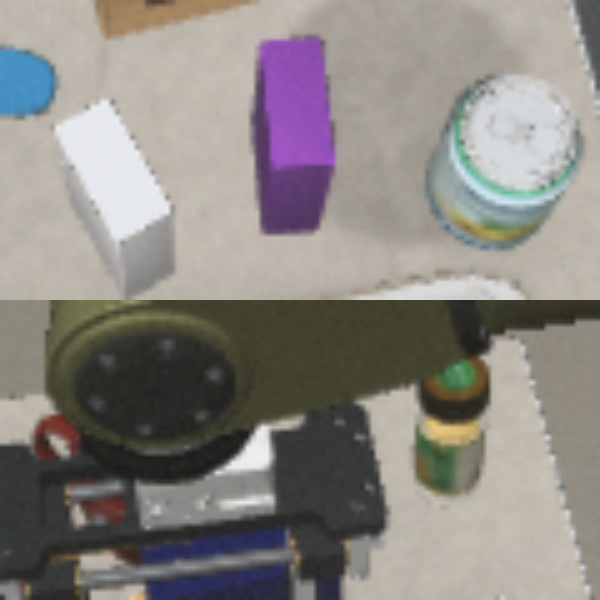

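The crop confirms the choice: the white carton is on the left, purple in the middle and the can on the right. Below, the jar stands alone at right with the red mug behind the gripper. Heights and sizes fit (white 30x62 at 134 mm, jar 105, rim 124x313 at 65). I'm moving over the white packet, which also clears the view of navy.

Emit:
{"fn": "send_rows", "kwargs": {"motion": [[[1,0.1,0],[0,0,0],1],[[1,0.1,0],[0,0,0],1],[[1,0.1,0],[0,0,0],1],[[1,0,0],[0,0,0],1],[[1,0,0],[0,0,0],1],[[1,0,0],[0,0,0],1],[[1,0,0],[0,0,0],1],[[1,0,0],[0,0,0],1],[[1,0,0],[0,0,0],1],[[0.27,0,0],[0,0,0],1]], "squeeze": 20}}

```text
time_s: 1.1
ee_pos: [0.5584, 0.2804, 0.2048]
eef_rot: [-3.141, 0.0, 1.573]
force: [0.3, -0.6, -0.8]
grip_width: 0.0941
grip_force: 0.0
```

Emit:
{"fn": "send_rows", "kwargs": {"motion": [[[0,0,0],[0,0,1],1],[[0,0,0],[0,0,1],1],[[0,0,0],[0,0,1],1],[[0,0,0],[0,0,1],1],[[0,0,0],[0,0,1],1],[[0,0,0],[0,0,1],1],[[0,0,0],[0,0,1],1],[[0,0,0],[0,0,1],1],[[0,0,0],[0,0,1],1],[[0,0,0],[0,0,1],1],[[0,0,0],[0,0,0],1]]}}

```text
time_s: 2.2
ee_pos: [0.5591, 0.2774, 0.2052]
eef_rot: [3.141, 0.001, 0.368]
force: [0.3, 0.0, 0.1]
grip_width: 0.0938
grip_force: 0.0
```

```bash
cat >> h.py <<'E'
from station import *
from scipy.spatial.transform import Rotation as Ro
def look(n,k):
    c=camera(n); np.savez(f"pics/{n}{k}.npz",**c); cv2.imwrite(f"pics/{n}{k}.png",c["pixels"][:,:,::-1]); return c
def plan(p=None,yaw=None):
    "print tool-frame shift units to TCP p (mm, grasp z given as TCP z), and z turn units to bring tool y to yaw deg"
    o=get_obs(); R=Ro.from_euler("xyz",o["eef_rot"]).as_matrix(); ee=np.array(o["ee_pos"])
    cy=np.degrees(np.arctan2(R[1,1],R[0,1]))
    print("t",round(o["time_s"],2),"tcp",np.round(ee*1000,1),"tool y at",round(cy,2),"tilt",np.round(R[:,2],3),"F",np.round(o["force"],1),"w",round(o["grip_width"],4),"gf",round(o["grip_force"],1))
    if p is not None: print(" shift units now",np.round(R.T@(np.array(p)/1000-ee)/.03,2))
    if yaw is not None:
        d=(yaw-cy+180)%360-180; print(" rz units",round(-np.radians(d)/.12,2))
        if p is not None: print(" shift units after turn",np.round((Ro.from_euler("z",d,degrees=True).as_matrix()@R).T@(np.array(p)/1000-ee)/.03,2))
BC=np.array([507.5,9.9]); BY=5.6
def b2w(x,y,c=None,a=None):
    c=BC if c is None else c; a=np.radians(BY if a is None else a)
    return c+np.array([[np.cos(a),-np.sin(a)],[np.sin(a),np.cos(a)]])@[x,y]
def w2b(w):
    a=np.radians(BY); return (np.asarray(w)[...,:2]*1-BC)@np.array([[np.cos(a),-np.sin(a)],[np.sin(a),np.cos(a)]])
E
python3 - <<'E'
from h import *
plan((558.8,277.7,100),-68.9)
c=look("scene",1); W=cloud(c); hsv=cv2.cvtColor(c["pixels"],cv2.COLOR_RGB2HSV)
H,S,V=[hsv[...,i].astype(int) for i in range(3)]; Z=W[...,2]; v,u=np.mgrid[:384,:512]
wood=(H>8)&(H<25)&(S>60)&(Z>.06)&(Z<.07)&(u>195)&(u<285)&(v>110)&(v<260)
print("rim",wood.sum(),*rect(W[wood]))
B=w2b(W*1000)
reg=(np.abs(B[...,0])<70)&(np.abs(B[...,1])<170)
blue=(H>108)&(H<130)&(S>100)
m=reg&(Z>.144)&(Z<.165); print("navy top",m.sum(),*rect(W[m]), np.round(B[m].min(0)),np.round(B[m].max(0)))
for lo,hi in((.112,.130),(.07,.084)):
    m=reg&(Z>lo)&(Z<hi)&(S<60)&(V>120)&(np.abs(B[...,1])<70); print("div",lo,m.sum(),np.round(np.percentile(B[m],[2,50,98],axis=0),1).tolist())
m=reg&(Z>.10)&(Z<.13)&(B[...,1]>70); q=B[m]; print("can",m.sum(),np.round(q.min(0)),np.round(q.max(0)))
m=(u<230)&(v<160)&(u>170)&(Z>.02)&(Z<.1)&((H<8)|(H>172))&(S>100); print("mug",*rect(W[m]))
m=(u<290)&(v<140)&(u>255)&(v>90)&(Z>.097)&(Z<.115); print("jar",m.sum(),*rect(W[m]))
cv2.imwrite("pics/s1c.png",cv2.resize(c["pixels"][90:310,170:340],None,fx=2.7,fy=2.7)[:,:,::-1])
E
```

```text
t 2.2 tcp [559.1 277.4 205.2] tool y at -68.9 tilt [-0. -0. -1.] F [0.3 0.  0.1] w 0.0938 gf 0.0
 shift units now [-0.   -0.01  3.51]
 rz units 0.0
 shift units after turn [-0.   -0.01  3.51]
rim 54 [492.8 -97.3] [326.3 195.7] 74.1
navy top 689 [ 518.6 -103.4] [105.7  58.1] 5.7 [ -53. -143.] [ 53. -85.]Traceback (most recent call last):
  File "<stdin>", line 12, in <module>
    return _quantile_unchecked(
        a, q, axis, out, overwrite_input, method, keepdims, weights)
    return _ureduce(a,
                    func=_quantile_ureduce_func,
    ...<5 lines>...
                    overwrite_input=overwrite_input,
                    method=method)
    r = func(a, **kwargs)
    result = _quantile(arr,
                       quantiles=q,
    ...<2 lines>...
                       out=out,
                       weights=wgt)
    slices_having_nans = np.isnan(arr[-1, ...])
                                  ~~~^^^^^^^^^
IndexError: index -1 is out of bounds for axis 0 with size 0
```

Navy's top (106x58 at about 150 mm) is centred at bin y -114. I'll measure the divider, jar and mug with masks over both pictures.

Run:
```python
from h import *
for k in (0,1):
    c=dict(np.load(f"pics/scene{k}.npz")); W=cloud(c); hsv=cv2.cvtColor(c["pixels"],cv2.COLOR_RGB2HSV)
    H,S,V=[hsv[...,i].astype(int) for i in range(3)]; Z=W[...,2]; v,u=np.mgrid[:384,:512]
    B=w2b(W*1000); reg=(np.abs(B[...,0])<70)&(np.abs(B[...,1])<170)
    def pr(n,m,Q=B):
        print(k,n,m.sum(), np.round(np.percentile(Q[m],[3,50,97],axis=0),1).tolist() if m.sum()>3 else "")
    pr("tab",reg&(Z>.108)&(Z<.130)&(S<60)&(V>110)&(np.abs(B[...,1])<70)&(np.abs(B[...,0])<35))
    pr("plate",reg&(Z>.075)&(Z<.09)&(S<60)&(V>110)&(np.abs(B[...,1])<70))
    pr("can",reg&(Z>.10)&(Z<.13)&(B[...,1]>75))
    m=(u<230)&(v<160)&(u>170)&(Z>.02)&(Z<.1)&((H<8)|(H>172))&(S>100)
    if m.sum()>5: print("mug",m.sum(),*rect(W[m]))
    m=(u<290)&(v<140)&(u>255)&(v>90)&(Z>.09)&(Z<.115)
    if m.sum()>5: print("jar",m.sum(),*rect(W[m])); pr("jarxy",m,W[...,:2]*1000)
cv2.imwrite("pics/s1c.png",cv2.resize(c["pixels"][60:320,170:370],None,fx=2.2,fy=2.2)[:,:,::-1])
```

```text
0 tab 72 [[-23.4, 7.0], [-0.4, 11.6], [23.3, 13.7]]
0 plate 103 [[-50.5, 8.5], [2.1, 11.8], [50.2, 13.1]]
0 can 486 [[-25.4, 88.1], [2.5, 117.9], [30.1, 142.5]]
mug 70 [ 602.9 -236.9] [18.2 89.6] 26.8
jar 125 [ 363.5 -239.4] [44.1 32.9] 28.6
0 jarxy 125 [[347.5, -254.9], [366.0, -236.3], [386.2, -223.4]]
1 tab 0 
1 plate 41 [[-53.0, 8.2], [-32.1, 11.9], [-9.9, 13.0]]
1 can 93 [[-26.9, 86.6], [-13.9, 103.2], [-1.6, 118.6]]
mug 232 [ 571.  -243.1] [ 81.1 103.4] 26.7
jar 159 [ 367.6 -243.7] [44.  42.9] 30.9
1 jarxy 159 [[348.1, -262.5], [368.3, -239.7], [386.7, -224.1]]
```

View pics/s1c.png

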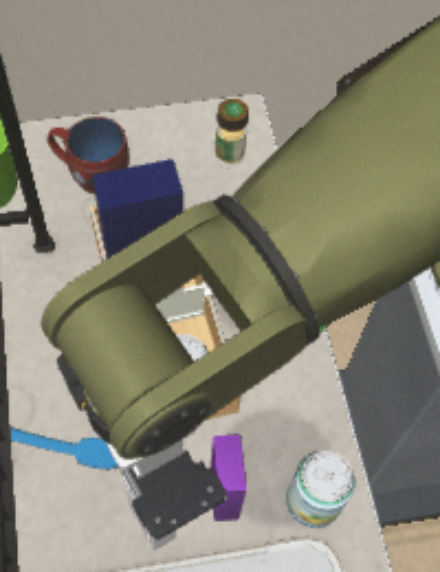

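Emit:
{"fn": "send_rows", "kwargs": {"motion": [[[0,0,1],[0,0,0],1],[[0,0,1],[0,0,0],1],[[0,0,1],[0,0,0],1],[[0,0,0.5],[0,0,0],1],[[0,0,0],[0,0,0],1],[[0,0,0],[0,0,0],-1],[[0,0,0],[0,0,0],-1],[[0,0,0],[0,0,0],-1],[[0,0,0],[0,0,0],-1],[[0,0,0],[0,0,0],-1]], "squeeze": 20}}

```text
time_s: 3.25
ee_pos: [0.5592, 0.2782, 0.1011]
eef_rot: [3.142, -0.001, 0.371]
force: [-0.1, -0.2, 2.8]
grip_width: 0.0618
grip_force: 20.0
```

Gripped at 61.8 mm. The crop shows the mug at (95,150), the jar standing free at (232,130), and navy's top intact behind the arm. From pictures 0 and 1 the divider is at bin y about +10.7 mm and the jar centre at (367.6,-243.7).

Emit:
{"fn": "send_rows", "kwargs": {"motion": [[[0,0,-0.8],[0,0,0],-1],[[0,0,-1],[0,0,-0.84],-1],[[0,0,-1],[0,0,-1],-1],[[0,0,-1],[0,0,-1],-1],[[0,0,-1],[0,0,-1],-1],[[0,0,-0.4],[0,0,-1],-1],[[0,0,0],[0,0,-1],-1],[[0,0,0],[0,0,-1],-1],[[0,0,0],[0,0,-1],-1],[[0,0,0],[0,0,-1],-1],[[0,0,0],[0,0,-1],-1],[[0,0,0],[0,0,-1],-1]]}}

```text
time_s: 4.45
ee_pos: [0.5589, 0.2781, 0.2564]
eef_rot: [-3.141, 0.0, 1.677]
force: [-0.1, -0.2, -0.3]
grip_width: 0.0619
grip_force: 20.0
```

Emit:
{"fn": "send_rows", "kwargs": {"motion": [[[-1,-0.24,0],[0,0,0],-1],[[-1,-0.24,0],[0,0,0],-1],[[-1,-0.24,0],[0,0,0],-1],[[-1,-0.24,0],[0,0,0],-1],[[-1,-0.24,0],[0,0,0],-1],[[-1,-0.24,0],[0,0,0],-1],[[-1,-0.23,0],[0,0,0],-1],[[-1,-0.23,0],[0,0,0],-1],[[-1,-0.23,0],[0,0,0],-1],[[-1,-0.23,0],[0,0,0],-1],[[-0.98,-0.23,0],[0,0,0],-1],[[0,0,0],[0,0,0],-1]]}}

```text
time_s: 5.65
ee_pos: [0.5144, -0.06, 0.2565]
eef_rot: [-3.141, 0.0, 1.669]
force: [-0.2, 0.1, -2.0]
grip_width: 0.0617
grip_force: 20.0
```

Run:
```python
from h import *
p=b2w(0,-67.5); plan((*p,106.5),5.6)
c=look("scene",2); look("wrist",2); W=cloud(c); Z=W[...,2]; B=w2b(W*1000); hsv=cv2.cvtColor(c["pixels"],cv2.COLOR_RGB2HSV)
b=(hsv[...,0]>108)&(hsv[...,0]<130)&(hsv[...,1]>100)&(Z>.144)&(Z<.16)&(np.abs(B[...,0])<70)&(np.abs(B[...,1])<170)
print(b.sum(),np.round(np.percentile(B[b],[2,98],axis=0),1))
```

```text
t 5.65 tcp [514.4 -60.  256.5] tool y at 5.61 tilt [-0. -0. -1.] F [-0.2  0.1 -2. ] w 0.0617 gf 20.0
 shift units now [0.09 0.   5.  ]
 rz units 0.0
 shift units after turn [0.09 0.   5.  ]
149 [[ -50.7 -143.9]
 [  51.4  -93.6]]
```

View pics/wrist2.png

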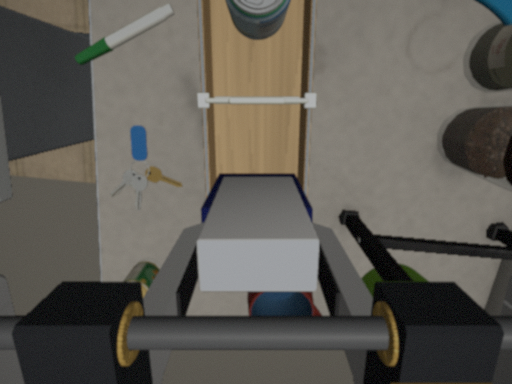

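The wrist view shows the packet square in the jaws over the bay. Navy's edge is just behind it (y≈190), with the divider at (256,100). I'll lower it now.

Emit:
{"fn": "send_rows", "kwargs": {"motion": [[[0.1,0,0.5],[0,0,0],-1],[[0,0,1],[0,0,0],-1],[[0,0,1],[0,0,0],-1],[[0,0,1],[0,0,0],-1],[[0,0,1],[0,0,0],-1],[[0,0,0.3],[0,0,0],-1],[[0,0,0.1],[0,0,0],-1],[[0,0,0.05],[0,0,0],-1],[[0,0,0],[0,0,0],-1]]}}

```text
time_s: 6.65
ee_pos: [0.5151, -0.0543, 0.1091]
eef_rot: [3.14, 0.0, 1.672]
force: [-0.3, -0.2, -1.6]
grip_width: 0.062
grip_force: 20.0
```

Emit:
{"fn": "send_rows", "kwargs": {"motion": [[[0,0,0.04],[0,0,0],-1],[[0,0,0.03],[0,0,0],-1],[[0,0,0.02],[0,0,0],-1],[[0,0,0],[0,0,0],-1]]}}

```text
time_s: 7.05
ee_pos: [0.515, -0.0546, 0.107]
eef_rot: [3.14, 0.001, 1.672]
force: [-4.7, 0.0, 14.2]
grip_width: 0.0622
grip_force: 20.0
```

Touchdown felt (14 N). I'll ease off, release, rise, and come down on the far side of the divider with shut fingers.

Emit:
{"fn": "send_rows", "kwargs": {"motion": [[[0,0,-0.03],[0,0,0],-1],[[0,0,0],[0,0,0],0.5],[[0,0,0],[0,0,0],1],[[0,0,0],[0,0,0],1],[[0,0,-0.4],[0,0,0],1],[[0,0,-0.8],[0,0,0],1],[[0,0,-0.8],[0,0,0],1],[[0.5,0,0],[0,0,0],0],[[1,0,0],[0,0,0],-1],[[1,0,0],[0,0,0],-1],[[0.8,0,0],[0,0,0],-1],[[0,0,0],[0,0,0],-1]]}}

```text
time_s: 8.25
ee_pos: [0.5039, 0.0466, 0.166]
eef_rot: [-3.141, -0.0, 1.674]
force: [0.6, -0.4, 0.5]
grip_width: 0.0576
grip_force: 0.0
```

Run:
```python
from h import *
plan((*b2w(0,36),70),5.6)
c=look("scene",3); c=look("wrist",3)
W=cloud(c); Z=W[...,2]; B=w2b(W*1000); hsv=cv2.cvtColor(c["pixels"],cv2.COLOR_RGB2HSV)
reg=(np.abs(B[...,0])<60)
m=reg&(Z>.125)&(Z<.145)&(hsv[...,1]<60)&(B[...,1]<-10); print("white",m.sum(),*rect(B[m]/1000))
m=reg&(Z>.108)&(Z<.13)&(hsv[...,1]<60)&(np.abs(B[...,1])<40)&(np.abs(B[...,0])<28); print("tab",m.sum(),np.round(np.percentile(B[m],[5,50,95],axis=0),1).tolist() if m.sum() else 0)
m=reg&(Z>.144)&(Z<.165)&(B[...,1]<-60); print("navy",m.sum(),*(rect(B[m]/1000) if m.sum() else ()))
```

```text
t 8.25 tcp [503.9  46.6 166. ] tool y at 5.94 tilt [-0.  0. -1.] F [ 0.6 -0.4  0.5] w 0.0576 gf 0.0
 shift units now [-0.03  0.    3.2 ]
 rz units 0.05
 shift units after turn [-0.03  0.    3.2 ]
white 938 [ -0.1 -68. ] [ 38.3 104.7] 89.9
tab 897 [[-23.4, 9.4], [-0.5, 13.3], [22.5, 14.1]]
navy 2037 [ -0.1 -86.2] [104.7   5.1] 0.1
```

View pics/wrist3.png

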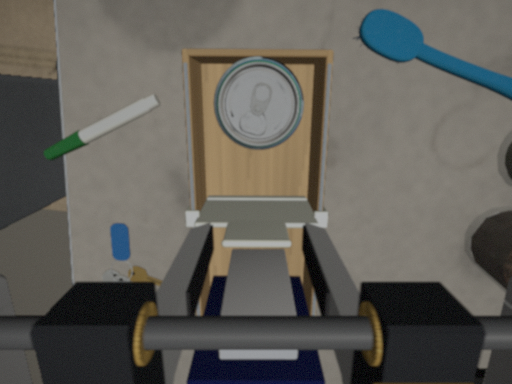

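The white packet stands in front of navy at (258,340), the divider is at (256,215) and the can is well clear at (258,100). I'll descend and push gently.

Emit:
{"fn": "send_rows", "kwargs": {"motion": [[[0,0,0],[0,0,0.05],-1],[[0,0,0.2],[0,0,0],-1],[[0,0,1],[0,0,0],-1],[[0,0,1],[0,0,0],-1],[[0,0,1],[0,0,0],-1],[[-0.3,0,0],[0,0,0],-1],[[-0.3,0,0],[0,0,0],-1],[[-0.3,0,0],[0,0,0],-1],[[-0.3,0,0],[0,0,0],-1],[[-0.3,0,0],[0,0,0],-1],[[-0.3,0,0],[0,0,0],-1],[[-0.3,0,0],[0,0,0],-1]]}}

```text
time_s: 9.55
ee_pos: [0.5108, -0.0195, 0.0706]
eef_rot: [3.141, 0.0, 1.666]
force: [0.4, 1.0, 1.6]
grip_width: 0.0005
grip_force: 0.8
```

Emit:
{"fn": "send_rows", "kwargs": {"motion": [[[-0.3,0,0],[0,0,0],-1],[[-0.2,0,0],[0,0,0],-1],[[0,0,0],[0,0,0],-1]]}}

```text
time_s: 9.85
ee_pos: [0.5119, -0.0344, 0.0701]
eef_rot: [-3.141, 0.0, 1.665]
force: [0.8, 0.2, 0.4]
grip_width: 0.0008
grip_force: 0.0
```

Emit:
{"fn": "send_rows", "kwargs": {"motion": [[[-0.1,0,0],[0,0,0],-1],[[-0.05,0,0],[0,0,0],-1],[[0,0,0],[0,0,0],-1]]}}

```text
time_s: 10.15
ee_pos: [0.5122, -0.038, 0.07]
eef_rot: [-3.141, -0.0, 1.666]
force: [-0.7, 0.9, -0.6]
grip_width: 0.0003
grip_force: 0.6
```

```bash
cat > chk.py <<'E'
from h import *
import sys
plan()
c=look(sys.argv[1],sys.argv[2])
W=cloud(c); Z=W[...,2]; B=w2b(W*1000); hsv=cv2.cvtColor(c["pixels"],cv2.COLOR_RGB2HSV); S=hsv[...,1]; H=hsv[...,0]
reg=(np.abs(B[...,0])<60)&(np.abs(B[...,1])<160)
def pr(n,m): print(n,m.sum(),*(np.round(np.percentile(B[m],[3,50,97],axis=0),1).tolist() if m.sum()>5 else ()))
n_=(H>108)&(H<130)&(S>100)
pr("navy",reg&(Z>.144)&(Z<.165)&n_)
pr("white",reg&(Z>.130)&(Z<.150)&(S<60)&(B[...,1]<-10))
pr("tab",reg&(Z>.108)&(Z<.128)&(S<70)&(np.abs(B[...,0])<28)&(B[...,1]<0))
pr("plate",reg&(Z>.077)&(Z<.092)&(S<70)&(B[...,1]<0)&(np.abs(B[...,0])>28))
pr("cans",reg&(Z>.103)&(Z<.13)&(B[...,1]>0))
E
python3 chk.py scene 4
```

```text
t 10.15 tcp [512.2 -38.   70. ] tool y at 5.44 tilt [-0.  0. -1.] F [-0.7  0.9 -0.6] w 0.0003 gf 0.6
navy 70 [30.8, -146.8] [43.4, -125.1] [51.3, -111.7]
white 39 [-3.9, -97.1] [26.6, -85.4] [43.2, -38.8]
tab 46 [-11.5, -63.5] [2.7, -39.6] [23.8, -37.4]
plate 79 [-52.3, -97.2] [30.1, -61.0] [52.4, -57.2]
cans 468 [-25.1, 88.0] [2.4, 117.1] [29.8, 142.1]
```

Emit:
{"fn": "send_rows", "kwargs": {"motion": [[[-0.06,0,0],[0,0,0],-1],[[-0.04,0,0],[0,0,0],-1],[[0,0,0],[0,0,0],-1]]}}

```text
time_s: 10.5
ee_pos: [0.5124, -0.0402, 0.07]
eef_rot: [-3.141, -0.002, 1.666]
force: [-1.4, 9.7, -0.2]
grip_width: 0.0006
grip_force: 5.1
```

Emit:
{"fn": "send_rows", "kwargs": {"motion": [[[-0.04,0,0],[0,0,0],-1],[[-0.03,0,0],[0,0,0],-1],[[0,0,0],[0,0,0],-1]]}}

```text
time_s: 10.8
ee_pos: [0.5124, -0.0405, 0.07]
eef_rot: [-3.141, -0.004, 1.666]
force: [-3.1, 24.9, 3.4]
grip_width: 0.0003
grip_force: 12.9
```

The divider stopped hard at 25 N, so the packets are snug. I'll back off, rise and go to the jar, checking the bin on the way.

Emit:
{"fn": "send_rows", "kwargs": {"motion": [[[0.1,0,0],[0,0,0],-1],[[0.3,0,0],[0,0,0],-1],[[0,0,-1],[0,0,0],-1],[[0,0,-1],[0,0,0],-1],[[0,0,-1],[0,0,0],-1],[[0,0,-1],[0,0,0],-1],[[0,0,-1],[0,0,0],-1],[[0,0,-0.5],[0,0,0],-1]]}}

```text
time_s: 11.6
ee_pos: [0.5123, -0.0313, 0.2379]
eef_rot: [3.138, 0.001, 1.665]
force: [-0.2, 0.6, -0.2]
grip_width: 0.0005
grip_force: 0.0
```

Emit:
{"fn": "send_rows", "kwargs": {"motion": [[[-0.95,-0.78,0],[0,0,0],1],[[-0.95,-0.78,0],[0,0,0],1],[[-0.95,-0.78,0],[0,0,0],1],[[-0.95,-0.78,0],[0,0,0],1],[[-0.95,-0.78,0],[0,0,0],1],[[-0.95,-0.78,0],[0,0,0],1],[[-0.95,-0.77,0],[0,0,0],1],[[0,0,0],[0,0,0],1],[[0,0,0],[0,0,0],1]]}}

```text
time_s: 12.5
ee_pos: [0.3677, -0.2455, 0.2352]
eef_rot: [3.141, 0.0, 1.664]
force: [0.6, 1.0, -0.3]
grip_width: 0.0687
grip_force: 0.0
```

```bash
python3 chk.py scene 5
python3 - <<'E'
from h import *
plan((367.6,-243.7,65),5.6)
c=look("wrist",5); W=cloud(c); 
m=(W[...,2]>.096)&(W[...,2]<.115)&(np.hypot(W[...,0]-.3676,W[...,1]+.2437)<.05); print(m.sum(),*rect(W[m]))
a=c["pixels"]; b=np.load("pics/scene5.npz")["pixels"][90:282,150:406]
cv2.imwrite("pics/m5.png",np.vstack([cv2.resize(b,(512,384))[:300],cv2.resize(a,(400,300))[:, :].copy() if 0 else cv2.copyMakeBorder(cv2.resize(a,(400,300)),0,0,0,112,0)])[:,:,::-1])
E
```

```text
t 12.5 tcp [ 367.7 -245.5  235.2] tool y at 5.33 tilt [ 0. -0. -1.] F [ 0.6  1.  -0.3] w 0.0687 gf 0.0
navy 582 [-48.5, -149.1] [0.9, -123.4] [48.5, -98.5]
white 264 [-28.0, -98.2] [2.1, -80.5] [31.4, -66.7]
tab 124 [-25.6, -69.6] [0.5, -62.8] [26.3, -59.1]
plate 87 [-52.0, -113.2] [30.2, -64.1] [52.8, -59.9]
cans 465 [-25.2, 88.3] [2.3, 117.4] [29.4, 142.3]
t 12.55 tcp [ 368.1 -245.   235.2] tool y at 5.41 tilt [ 0. -0. -1.] F [ 0.   0.2 -0. ] w 0.0731 gf 0.0
 shift units now [ 0.04 -0.01  5.67]
 rz units -0.03
 shift units after turn [ 0.04 -0.01  5.67]
1436 [ 366.3 -244.1] [41.4 42.4] 5.8
```

View pics/m5.png

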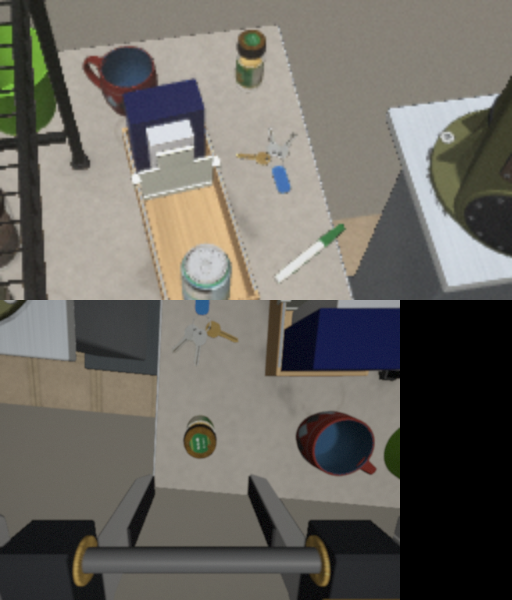

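The packets are snug: navy spans bin y -149 to -98, white -98 to -66, and the divider is at -62, all upright in the crop at (165,125). The jar at (250,55) and mug at (130,75) are undisturbed. The wrist view agrees on the jar to about 1 mm.

Emit:
{"fn": "send_rows", "kwargs": {"motion": [[[0.03,0,0.2],[0,0,0],1],[[0,0,0.47],[0,0,0],1],[[0,0,1],[0,0,0],1],[[0,0,1],[0,0,0],1],[[0,0,1],[0,0,0],1],[[0,0,1],[0,0,0],1],[[0,0,1],[0,0,0],1],[[0,0,0],[0,0,0],1],[[0,0,0],[0,0,0],-1],[[0,0,0],[0,0,0],-1],[[0,0,0],[0,0,0],-1],[[0,0,0],[0,0,0],-1]], "squeeze": 20}}

```text
time_s: 13.8
ee_pos: [0.3682, -0.2447, 0.0659]
eef_rot: [3.14, 0.001, 1.666]
force: [0.3, -0.2, -0.2]
grip_width: 0.0655
grip_force: 0.0
```

Emit:
{"fn": "send_rows", "kwargs": {"motion": [[[0,0,0],[0,0,0],-1],[[0,0,0],[0,0,0],-1],[[0,0,0],[0,0,0],-1]]}}

```text
time_s: 14.1
ee_pos: [0.3678, -0.2445, 0.0651]
eef_rot: [3.142, 0.0, 1.665]
force: [0.5, -0.8, 1.0]
grip_width: 0.0439
grip_force: 20.0
```

Emit:
{"fn": "send_rows", "kwargs": {"motion": [[[0,0,-0.8],[0,0,0],-1],[[0,0,-1],[0,0,0],-1],[[0,0,-1],[0,0,0],-1],[[0,0,-1],[0,0,0],-1],[[0,0,-1],[0,0,0],-1],[[0,0,-1],[0,0,0],-1],[[0,0,0],[0,0,0],-1]]}}

```text
time_s: 14.8
ee_pos: [0.3687, -0.2451, 0.2424]
eef_rot: [3.138, 0.004, 1.666]
force: [0.4, 0.6, -2.0]
grip_width: 0.0438
grip_force: 20.0
```

Emit:
{"fn": "send_rows", "kwargs": {"motion": [[[0.87,0.68,0],[0,0,0],-1],[[0.87,0.68,0],[0,0,0],-1],[[0.87,0.68,0],[0,0,0],-1],[[0.87,0.68,0],[0,0,0],-1],[[0.87,0.68,0],[0,0,0],-1],[[0.87,0.68,0],[0,0,0],-1],[[0.87,0.68,0],[0,0,0],-1],[[0.87,0.68,0],[0,0,0],-1],[[0,0,0],[0,0,0],-1],[[0,0,0],[0,0,0],-1]]}}

```text
time_s: 15.8
ee_pos: [0.5102, -0.0208, 0.2378]
eef_rot: [-3.14, -0.0, 1.667]
force: [0.7, -0.9, -2.3]
grip_width: 0.0436
grip_force: 20.0
```

Run:
```python
from h import *
plan((*b2w(0,-30),71),5.6); print(w2b(np.array(get_obs()["ee_pos"])*1000))
```

```text
t 15.8 tcp [510.2 -20.8 237.8] tool y at 5.5 tilt [-0.002  0.    -1.   ] F [ 0.7 -0.9 -2.3] w 0.0436 gf 20.0
 shift units now [0.02 0.02 5.56]
 rz units -0.01
 shift units after turn [0.02 0.02 5.56]
[ -0.34311641 -30.77928523]
```

Emit:
{"fn": "send_rows", "kwargs": {"motion": [[[0.02,0,0.4],[0,0,0],-1],[[0,0,1],[0,0,0],-1],[[0,0,1],[0,0,0],-1],[[0,0,1],[0,0,0],-1],[[0,0,1],[0,0,0],-1],[[0,0,0.7],[0,0,0],-1],[[0,0,0.3],[0,0,0],-1],[[0,0,0.08],[0,0,0],-1],[[0,0,0.03],[0,0,0],-1],[[0,0,0],[0,0,0],-1]]}}

```text
time_s: 16.8
ee_pos: [0.5108, -0.0207, 0.0746]
eef_rot: [3.14, 0.0, 1.665]
force: [0.3, 0.6, -1.7]
grip_width: 0.0438
grip_force: 20.0
```

Emit:
{"fn": "send_rows", "kwargs": {"motion": [[[0,0,0.03],[0,0,0],-1],[[0,0,0.02],[0,0,0],-1],[[0,0,0],[0,0,0],-1]]}}

```text
time_s: 17.1
ee_pos: [0.5105, -0.0205, 0.0725]
eef_rot: [3.141, 0.0, 1.666]
force: [-0.2, 0.6, -1.3]
grip_width: 0.0435
grip_force: 20.0
```

Emit:
{"fn": "send_rows", "kwargs": {"motion": [[[0,0,0.03],[0,0,0],-1],[[0,0,0.02],[0,0,0],-1],[[0,0,0.01],[0,0,0],-1],[[0,0,0],[0,0,0],-1]]}}

```text
time_s: 17.5
ee_pos: [0.5106, -0.0205, 0.071]
eef_rot: [3.141, 0.0, 1.666]
force: [-3.3, -0.3, 6.2]
grip_width: 0.0437
grip_force: 20.0
```

Emit:
{"fn": "send_rows", "kwargs": {"motion": [[[0,0,-0.02],[0,0,0],-1],[[0,0,0],[0,0,0],0.4],[[0,0,0],[0,0,0],0.4],[[0,0,0],[0,0,0],0.4],[[0,0,0],[0,0,0],0.4],[[0,0,-0.5],[0,0,0],0.4],[[0,0,-1],[0,0,0],0.4],[[0,0,-1],[0,0,0],1],[[0,0,-1],[0,0,0],1],[[0,0,-1],[0,0,0],1],[[0,0,-1],[0,0,0],1]]}}

```text
time_s: 18.6
ee_pos: [0.5102, -0.0205, 0.2373]
eef_rot: [3.141, 0.0, 1.666]
force: [-0.3, 0.2, -0.4]
grip_width: 0.0926
grip_force: 0.0
```

Emit:
{"fn": "send_rows", "kwargs": {"motion": [[[0.96,-0.35,0],[0,0,0],1],[[0.96,-0.35,0],[0,0,0],1],[[0.96,-0.35,0],[0,0,0],1],[[0.96,-0.35,0],[0,0,0],1],[[0.96,-0.35,0],[0,0,0],1],[[0.96,-0.35,0],[0,0,0],1],[[0.96,-0.35,0],[0,0,0],1],[[0.96,-0.35,0],[0,0,0],1],[[0.96,-0.35,0],[0,0,0],1],[[0.96,-0.35,0],[0,0,0],1],[[0.96,-0.35,0],[0,0,0],1],[[0,0,0],[0,0,0],1]]}}

```text
time_s: 19.8
ee_pos: [0.3642, 0.2861, 0.236]
eef_rot: [-3.141, -0.0, 1.668]
force: [0.1, 0.3, 0.2]
grip_width: 0.0935
grip_force: 0.0
```

```bash
python3 chk.py scene 6
python3 - <<'E'
from h import *
c=look("wrist",6); W=cloud(c); 
m=(W[...,2]>.103)&(W[...,2]<.125)&(np.hypot(W[...,0]-.365,W[...,1]-.285)<.05); r=rect(W[m]);print(m.sum(),*r)
plan((*r[0],72),5.6)
b=np.load("pics/scene6.npz")["pixels"][90:310,150:406]
cv2.imwrite("pics/m6.png",np.hstack([cv2.resize(b,(400,344)),cv2.copyMakeBorder(cv2.resize(c["pixels"],(400,300)),0,44,0,0,0)])[:,:,::-1])
E
```

```text
t 19.8 tcp [364.2 286.1 236. ] tool y at 5.6 tilt [-0.  0. -1.] F [0.1 0.3 0.2] w 0.0935 gf 0.0
navy 584 [-48.4, -148.4] [0.8, -123.1] [48.7, -99.1]
white 264 [-27.7, -98.6] [2.1, -81.0] [32.0, -66.8]
tab 127 [-25.5, -69.2] [0.3, -62.3] [25.4, -21.0]
plate 92 [-51.6, -111.3] [31.6, -64.6] [52.7, -59.0]
cans 467 [-25.4, 88.4] [2.3, 117.2] [29.6, 142.1]
2824 [363.3 288.2] [60.7 57.9] 5.3
t 19.9 tcp [365.3 284.1 236. ] tool y at 5.51 tilt [-0. -0. -1.] F [-0.  -0.5 -0.3] w 0.0938 gf 0.0
 shift units now [ 0.14 -0.05  5.47]
 rz units -0.01
 shift units after turn [ 0.14 -0.05  5.47]
```

View pics/m6.png

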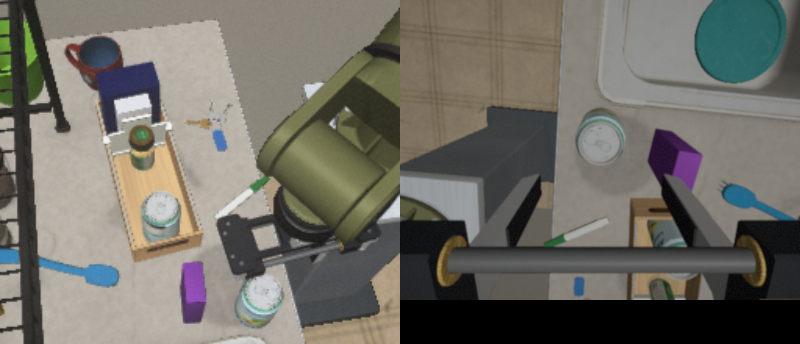

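The left half shows the jar standing in the can bay at (141,147), packets and divider unmoved, and the mug at (100,60) untouched. The loose can is free at (262,297) left and (600,137) right, with purple clear of the fingers. The two views differ by 3 mm on the can, so I'll use the mean (364.3,286.8).

Emit:
{"fn": "send_rows", "kwargs": {"motion": [[[0.09,-0.02,0.5],[0,0,0],1],[[0,0,1],[0,0,0],1],[[0,0,1],[0,0,0],1],[[0,0,1],[0,0,0],1],[[0,0,1],[0,0,0],1],[[0,0,1],[0,0,0],1],[[0,0,0],[0,0,0],1],[[0,0,0],[0,0,0],-1],[[0,0,0],[0,0,0],-1],[[0,0,0],[0,0,0],-1],[[0,0,0],[0,0,0],-1],[[0,0,0],[0,0,0],-1]], "squeeze": 20}}

```text
time_s: 21.1
ee_pos: [0.3648, 0.2868, 0.0719]
eef_rot: [3.141, -0.001, 1.666]
force: [-2.4, 0.4, 7.6]
grip_width: 0.0653
grip_force: 20.0
```

Emit:
{"fn": "send_rows", "kwargs": {"motion": [[[0,0,-0.5],[0,0,0],-1],[[0,0,-1],[0,0,0],-1],[[0,0,-1],[0,0,0],-1],[[0,0,-1],[0,0,0],-1],[[0,0,-1],[0,0,0],-1],[[0,0,-0.8],[0,0,0],-1],[[0,0,0],[0,0,0],-1]]}}

```text
time_s: 21.8
ee_pos: [0.3653, 0.2871, 0.2327]
eef_rot: [3.137, -0.002, 1.666]
force: [-0.6, 0.8, -3.1]
grip_width: 0.0649
grip_force: 20.0
```

Emit:
{"fn": "send_rows", "kwargs": {"motion": [[[-0.84,0.38,0],[0,0,0],-1],[[-0.84,0.38,0],[0,0,0],-1],[[-0.84,0.38,0],[0,0,0],-1],[[-0.84,0.38,0],[0,0,0],-1],[[-0.84,0.38,0],[0,0,0],-1],[[-0.84,0.39,0],[0,0,0],-1],[[-0.84,0.39,0],[0,0,0],-1],[[-0.84,0.39,0],[0,0,0],-1],[[-0.84,0.39,0],[0,0,0],-1],[[-0.84,0.39,0],[0,0,0],-1],[[0,0,0],[0,0,0],-1],[[0,0,0],[0,0,0],-1]]}}

```text
time_s: 23.0
ee_pos: [0.503, 0.0465, 0.2285]
eef_rot: [-3.139, -0.0, 1.665]
force: [-0.2, 0.7, -3.4]
grip_width: 0.0652
grip_force: 20.0
```

Run:
```python
from h import *
plan((*b2w(0,37),78),5.6); print(w2b(np.array(get_obs()["ee_pos"])*1000))
```

```text
t 23.0 tcp [503.   46.5 228.5] tool y at 5.38 tilt [-0.002  0.    -1.   ] F [-0.2  0.7 -3.4] w 0.0652 gf 20.0
 shift units now [0.   0.04 5.02]
 rz units -0.03
 shift units after turn [0.   0.04 5.02]
[-0.94517318 36.83424322]
```

Emit:
{"fn": "send_rows", "kwargs": {"motion": [[[0,0.03,0.4],[0,0,0],-1],[[0,0,1],[0,0,0],-1],[[0,0,1],[0,0,0],-1],[[0,0,1],[0,0,0],-1],[[0,0,1],[0,0,0],-1],[[0,0,0.4],[0,0,0],-1],[[0,0,0.08],[0,0,0],-1],[[0,0,0.03],[0,0,0],-1],[[0,0,0],[0,0,0],-1]]}}

```text
time_s: 23.9
ee_pos: [0.5049, 0.0469, 0.0839]
eef_rot: [3.14, 0.0, 1.666]
force: [-1.0, 0.7, -3.5]
grip_width: 0.0651
grip_force: 20.0
```

Emit:
{"fn": "send_rows", "kwargs": {"motion": [[[0,0,0.03],[0,0,0],-1],[[0,0,0.02],[0,0,0],-1],[[0,0,0],[0,0,0],-1]]}}

```text
time_s: 24.2
ee_pos: [0.5044, 0.0467, 0.0815]
eef_rot: [3.141, 0.0, 1.666]
force: [0.4, 0.1, -2.0]
grip_width: 0.065
grip_force: 20.0
```

Emit:
{"fn": "send_rows", "kwargs": {"motion": [[[0,0,0.05],[0,0,0],-1],[[0,0,0.03],[0,0,0],-1],[[0,0,0.02],[0,0,0],-1],[[0,0,0.01],[0,0,0],-1],[[0,0,0],[0,0,0],-1]]}}

```text
time_s: 24.7
ee_pos: [0.5043, 0.0467, 0.078]
eef_rot: [-3.142, 0.0, 1.666]
force: [-0.6, 0.0, -1.3]
grip_width: 0.0644
grip_force: 20.0
```

Emit:
{"fn": "send_rows", "kwargs": {"motion": [[[0,0,0.02],[0,0,0],-1],[[0,0,0.02],[0,0,0],-1],[[0,0,0],[0,0,0],-1]]}}

```text
time_s: 25.0
ee_pos: [0.5044, 0.0467, 0.0778]
eef_rot: [3.141, 0.0, 1.666]
force: [-7.6, -1.7, 12.7]
grip_width: 0.0649
grip_force: 20.1
```

Touchdown. I'll release, rise clear and look again.

Emit:
{"fn": "send_rows", "kwargs": {"motion": [[[0,0,-0.03],[0,0,0],-1],[[0,0,0],[0,0,0],0.7],[[0,0,0],[0,0,0],0.7],[[0,0,0],[0,0,0],0.8],[[0,0,0],[0,0,0],0.8],[[0,0,-0.5],[0,0,0],0.8],[[0,0,-1],[0,0,0],0.8],[[0,0,-1],[0,0,0],0.8],[[0,0,-1],[0,0,0],0.8],[[0,0,-1],[0,0,0],0.8],[[0,0,-1],[0,0,0],0.8]]}}

```text
time_s: 26.1
ee_pos: [0.5042, 0.0467, 0.244]
eef_rot: [3.141, 0.0, 1.666]
force: [0.1, 0.0, -0.2]
grip_width: 0.0842
grip_force: 0.0
```

Emit:
{"fn": "send_rows", "kwargs": {"motion": [[[0.5,-1,-0.5],[0,0,0],1],[[1,-1,0],[0,0,0],1],[[1,-1,0],[0,0,0],1],[[1,-1,0],[0,0,0],1],[[1,-0.5,0],[0,0,0],1],[[1,0,0],[0,0,0],1],[[1,0,0],[0,0,0],1],[[1,0,0],[0,0,0],1],[[0,0,0],[0,0,0],1],[[0,0,0],[0,0,0],1]]}}

```text
time_s: 27.1
ee_pos: [0.3484, 0.258, 0.2574]
eef_rot: [-3.141, 0.0, 1.667]
force: [0.7, -1.3, -0.1]
grip_width: 0.0938
grip_force: 0.0
```

```bash
python3 chk.py scene 7
python3 - <<'E'
from h import *
W=cloud(dict(np.load("pics/scene7.npz"))); B=w2b(W*1000); Z=W[...,2]
for n,y,z in(("jar",-30,.111),("can2",37,.121),("can1",116,.121)):
    m=(np.hypot(B[...,0],B[...,1]-y)<34)&(abs(Z-z)<.008); print(n,m.sum(),*rect(B[m]/1000),"z",round(float(np.median(Z[m])),3))
b=look("scene",8)["pixels"][90:310,150:406]; s=look("side",8)["pixels"][120:280,220:400]
cv2.imwrite("pics/m8.png",np.hstack([cv2.resize(b,(400,344)),cv2.resize(s,(387,344))])[:,:,::-1])
E
```

```text
t 27.1 tcp [348.4 258.  257.4] tool y at 5.5 tilt [-0. -0. -1.] F [ 0.7 -1.3 -0.1] w 0.0938 gf 0.0
navy 583 [-48.1, -148.7] [0.4, -123.6] [48.7, -98.9]
white 265 [-27.6, -98.3] [2.4, -80.7] [31.7, -67.1]
tab 123 [-25.6, -69.3] [0.2, -62.6] [25.8, -23.5]
plate 84 [-51.8, -116.1] [30.5, -63.8] [52.7, -59.4]
cans 894 [-25.9, 14.3] [1.3, 88.5] [29.0, 140.5]
jar 205 [ -1.5 -36.2] [54.8 40.2] 81.6 z 0.11
can2 301 [-0.5 36.5] [54.2 55.2] 60.3 z 0.117
can1 352 [  1.3 112.6] [55.5 54. ] 74.9 z 0.116
```

View pics/m8.png

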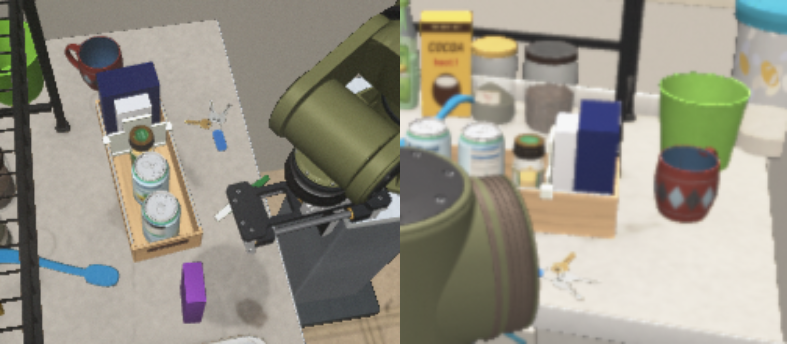

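Both views show everything upright in the bin: navy, white, divider, jar (141,140), and cans at (150,175) and (160,213). The packets are flush with each other, and the mug and purple carton are where they were. The gripper is clear, so I'm handing in.

```bash
python3 -c "
from station import *
print(hand_in())"
```

```text
the job is handed in; nothing more can be done
None
```

The job is handed in at about 27 s: both packets stand snug at the end of the bin behind the divider, both cans and the jar stand on the other side, and the mug and purple carton were left alone.

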